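# Turn the keyed valve cover to its pin and press it home

## Robot

A 6-joint arm with a two-finger parallel gripper is mounted at the origin on a cart in front of the work surface, level with it; the furniture and walls round the work are solid. World frame = base frame: x ahead of the robot, y to its left, z up, the work surface at z = 0. Lengths are in mm, angles in rad, forces in N, time in s.
With the tool pointing down it reaches from about 325 to 925 mm from the base axis. Payload 3.1 kg.
Tool frame: the origin (TCP) lies on the centre line of the jaws, within the pads' length; the fingertips stand 19 mm ahead of it and the grasp point (between the pads) is the TCP; z points along the fingers, y is the direction in which the jaws open and shut (so a half turn about z gives the same grasp; the last joint's range is limited). The gripper opens to 85 mm and grips with 20 to 120 N. Pads are 22 mm wide; open, the fingers measure 114 mm over their backs; the gripper's body (76 mm by 85 mm) begins 54 mm behind the grasp point. The pads swing forward as they close: fully open they stand 13 mm farther back than shut.
Start: joints at [-1.323, 0.217, 1.613, -0, 1.311, -0.112], TCP at [220.076, -584.984, 250.3] pointing down, gripper open.
Joint ranges: [-2.75, 2.75], [-0.78, 2.1], [0.31, 2.55], [-1.13, 4.27], [0.13, 2.63], [-2.58, 2.58]. Speed limits (rad/s): [2.79, 2.79, 3.14, 3.14, 3.14, 3.14].

## Interface

Orientations are given as [roll, pitch, yaw] about the fixed x, y, z axes, in that order (R = Rz(yaw) Ry(pitch) Rx(roll)).
In Python, from workcell import robot gives the robot as it stands.
- The arm moves only by the tool apply_moves, never from a script. Its argument "rows" is a list of rows, each a list of 6 numbers: the shift along the tool's x, y, z in mm, then the turn, a rotation vector about the tool's x, y, z in rad. A call has 1 to 8 rows; each row is the pose to reach, as a shift and turn from the pose measured when the call began, along the tool's axes at that moment; what a row does not reach only later rows make up. A row lasts 1/12 s, in which the tool goes at most 41.7 mm and 7.16 degrees, less where a joint would pass 70% of its speed; a pose out of reach is approached as far as the arm can. A call with a gripper value outside its range is refused whole. "hand" is the finger opening in mm, from 0 to 85.4, set as the call begins (left out, the last holds). The fingers move at their own pace and stop on an object; the grip force is fixed at half the most. Time passes only in rows, so rows that repeat a pose let the fingers close. It gives the time, the measured TCP pose, the force and the opening at its end, in the units of the state.
- robot.get_state(): the state, without advancing time (a new reading comes with each control period).
- robot.grab_frame(name): name is "scene" or "top" or "wrist"; returns a dict with "color" (420x560x3 uint8, red, green, blue), "z_map" (420x560 float32, mm along the optical axis (not along the pixel's ray), 0 where there is no reading), "mtx" (3x3 intrinsics, pixels), "extrinsics" (4x4, takes a point from camera to world coordinates); the wrist camera has in their place "mount" (4x4, takes a point from camera to tool coordinates, whose origin is the TCP and whose axes are the flange's). Camera axes: x right, y down, z forward; pixel columns grow to the right and rows downward; lengths in mm; the calibration is good to about 2 mm. A picture is of the moment at which its call begins: read the wrist's pose just before it.
- robot.close_job(): hands the job in, once; it reports no verdict.
The state is a dict: "time": time; "joints": joint angles; "joint_vel": joint speeds; "effort": joint torques, N m; "tool_pos": TCP position; "orientation": TCP orientation; "contact_force": force on the tool from outside, world axes, zero at the start; "wrist_torque": the same for the moment, N m; "grip_width": finger opening in mm.
Only numpy, scipy, OpenCV 4.12 (cv2) and the standard library are available. Lean on these libraries where they do the work, as an engineer would, in place of code of your own. Each camera call takes 0.05 s, during which the arm holds its last target. There are 200 camera calls.

## Task

The white cover with the blue boss on the open black valve body stands up on its seal and its notch is not over the brass locating pin. Push the cover round with a fingertip against a wall of the boss's cut-out, either way round, until the notch stands over the pin, then press the cover down fully home and leave it there. Do not lift the cover, and leave the screw cap, the metal ring and the jar where they are.

Things in the scene. Friction and masses are not known exactly. Their poses are not given: they have to be found in the camera images.
- pin_top (a point): Top of the domed brass locating pin, 8 mm thick, standing 10.5 mm up from the rim of the black valve body, 46 mm from the bore's upright axis; the rim is 138 mm above the bench. Its brass lug, 12 mm wide, sticks out past the cover to 68 mm from the axis, so it shows from above. The valve (114 x 167 x 129 mm) is bolted on a fixed plate. x axis: level, from the pin to the bore's axis.
- cover_top (a point): Centre of the white cover, on the bore's axis, at the boss's top (175.5 mm above the bench at the start, 164 when home); moves with it. The cover is a white flange, 104 mm across, 10 mm thick, with a blue boss on it, 76 mm across, 16 mm high. A 120 degree sector is cut out of the boss, down to the flange, leaving only a 24 mm hub there. x axis: level, from the notch to the middle of the cut-out.
- notch (a point): Middle of the notch in the flange, at the flange's upper face, 46 mm from the axis, opposite the cut-out; a yellow stripe on the boss points to it. The notch runs from 40 to 52 mm from the axis and is about 14 mm wide there, for the 8 mm pin: it passes the pin when within about 0.06 rad. x axis: level, toward the axis.
- cutout (a point): Middle of the cut-out's floor: on the flange's upper face (159.5 mm above the bench at the start), 28 mm from the axis, opposite the notch. The cut-out's two upright radial walls, each 60 degrees from here round the axis (about 24 mm away), reach from 12 to 37 mm from the axis and are 16 mm high: a fingertip pushes them, each turns the cover one way. Open to the outside.
- cover_turn (a joint): Turn of the cover about the bore's upright axis, rad, counter-clockwise from above positive; at 0 or a full turn the notch is over the pin. It turns without limit, and stays where it is left: about 3 N at a wall turns it.
- cover_press (a joint): How far the cover is pressed down, m: 0 at the start (flange 11.5 mm above the valve's rim, 1 mm above the pin), 0.0115 fully home on the rim. About 6 N moves it down against its seal, which holds it at any height. With the notch off the pin the flange lands on the pin and stops within 1 to 3 mm under a push of 20 N. It can be pulled up above the start (negative), which is a fault.
- screw_cap: Loose black screw cap, 86 mm in diameter, 60 mm high, left of the valve; origin at the centre of its underside. Leave it alone.
- metal_ring: Loose bright metal ring, 68 mm in diameter, 16 mm high, left of the valve and near the bench's front edge; origin at the centre of its underside. Leave it alone.
- jar: Loose white jar with a blue lid, 63 mm in diameter, 53 mm high, right of the valve; origin at the centre of its underside. Leave it alone.

How it is judged:
By the outcome, as a careful person would: the job done as asked, in the order asked, and still so for the second after the job is handed in, with the robot touching nothing.
It also fails if it takes over 61 s, if anything falls off the work surface, if the arm or the gripper's body presses on something with over 40 N, if the wrist force passes 120 N, or if a joint passes its speed limit or range.

## Working session

There is one attempt and no reset: what is moved stays moved. The work goes in short steps, Python scripts to look and compute and a tool call to move; the robot and the scene stay as the last step left them, time stands still between calls to the robot, and variables do not carry over. Pictures are saved under pics/ and viewed, about 8 in all and at most 12, crops included, and the job is handed in when it is done.

Besides the shell and the picture viewer there is one more tool, called by a JSON object that holds its "name" and its "arguments", one argument or row to a line. apply_moves: Moves the arm, as the interface text tells. Its arguments: {"type":"object","properties":{"rows":{"type":"array"},"hand":{"type":"number"}},"required":["rows"]}

```bash
mkdir -p pics; cat > h.py <<'E'
import numpy as np, cv2
from workcell import robot
def snap(name,fn,crop=None,scale=1):
    s=robot.get_state(); f=robot.grab_frame(name)
    c=cv2.cvtColor(f['color'],cv2.COLOR_RGB2BGR)
    if crop: c=c[crop[1]:crop[3],crop[0]:crop[2]]
    cv2.imwrite('pics/'+fn,cv2.resize(c,None,fx=scale,fy=scale,interpolation=cv2.INTER_CUBIC))
    return s,f
def world(f):
    z=f['z_map'];K=f['mtx'];v,u=np.indices(z.shape)
    P=np.stack([(u-K[0,2])/K[0,0]*z,(v-K[1,2])/K[1,1]*z,z],-1)
    E=f['extrinsics'];return P@E[:3,:3].T+E[:3,3]
E
python3 - <<'E'
from h import *
s,f=snap('top','t1.png');print(s)
P=world(f);np.save('P.npy',P);np.save('C.npy',f['color'])
print(f['mtx'],f['extrinsics'])
snap('scene','s1.png')
E
```

```text
{'time': 0.0, 'joints': array([-1.32319976e+00,  2.17767687e-01,  1.61494583e+00,  1.60481025e-05,
        1.31125406e+00, -1.12191147e-01]), 'joint_vel': array([-0.00136734, -0.00083052,  0.00022346,  0.0014892 ,  0.0006819 ,
       -0.00156997]), 'effort': array([-2.73356149e-03, -3.96851027e+01, -3.03854728e+01, -2.56345556e-04,
        9.76082927e-03, -2.91336022e-06]), 'tool_pos': array([ 219.88890114, -584.22552768,  248.95369026]), 'orientation': array([-3.13923440e+00, -2.81289539e-04,  3.59783241e-01]), 'contact_force': array([-0.57120959,  0.34698511,  0.74371121]), 'wrist_torque': array([-0.02627821,  0.07437411, -0.04428446]), 'grip_width': 85.51629190662358}
[[518.50862785   0.         287.60772734]
 [  0.         518.50862785 202.66458048]
 [  0.           0.           1.        ]] [[ 1.64702895e-02 -9.94603931e-01  1.02429241e-01  3.56703370e+02]
 [-9.99864310e-01 -1.63527986e-02  1.98670679e-03 -6.92991377e+01]
 [-3.00981624e-04 -1.02448064e-01 -9.94738309e-01  1.48081734e+03]
 [ 0.00000000e+00  0.00000000e+00  0.00000000e+00  1.00000000e+00]]
```

View pics/t1.png

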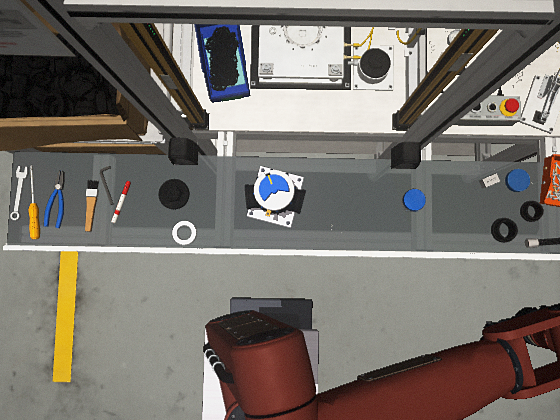

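View pics/s1.png

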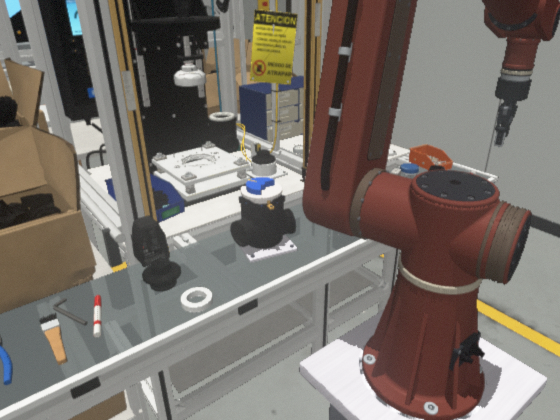

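The top view shows the cover at about (274,188), with the boss and stripe near (268,178) and the brass lug near (267,211). The cap is at (174,193), the ring at (184,232) and the jar at (414,199). Next I'll measure the cover and zoom in.

```bash
python3 - <<'E'
from h import *
P=np.load('P.npy');C=np.load('C.npy')
c=cv2.cvtColor(C,cv2.COLOR_RGB2BGR)[150:235,230:320]
cv2.imwrite('pics/z1.png',cv2.resize(c,None,fx=6.5,fy=6.5,interpolation=cv2.INTER_CUBIC))
H=cv2.cvtColor(C,cv2.COLOR_RGB2HSV).astype(int)
u0,v0,u1,v1=240,160,310,225
m=np.zeros(H.shape[:2],bool);m[v0:v1,u0:u1]=1
blue=m&(H[...,0]>95)&(H[...,0]<125)&(H[...,1]>120)&(P[...,2]>150)
cov=m&(P[...,2]>150)&(P[...,2]<190)
fl=cov&~blue&(P[...,2]<167)
yel=m&(H[...,0]>12)&(H[...,0]<35)&(H[...,1]>110)
for n,k in(('blue',blue),('cov',cov),('fl',fl)):
    print(n,k.sum(),np.median(P[k],0))
(cx,cy),r=cv2.minEnclosingCircle(P[cov][:,:2].astype(np.float32));print(cx,cy,r)
for v,u in np.argwhere(yel): print(u,v,P[v,u].round(),C[v,u])
# heights of everything above the region x 250..600
Z=P[...,2]; k=(Z>200)&(P[...,0]>200)&(P[...,0]<650)&(abs(P[...,1])<500)
print(k.sum(), P[k].min(0) if k.any() else '')
E
```

```text
blue 463 [533.11845155 -26.22803871 176.18577296]
cov 1254 [523.94987329 -31.15667194 162.84760613]
fl 747 [510.19028803 -36.84390508 160.22784012]
526.4202880859375 -28.888185501098633 52.45070266723633
266 175 [567.  -9. 138.] [37 30 19]
268 175 [561. -16. 178.] [255 228  14]
269 175 [561. -18. 177.] [178 167 100]
268 176 [558. -16. 177.] [255 238  51]
269 177 [556. -18. 175.] [255 230  30]
269 178 [553. -19. 180.] [255 235  26]
269 179 [551. -18. 177.] [246 207  88]
270 179 [551. -21. 178.] [255 234  17]
270 180 [548. -21. 177.] [255 236   7]
270 181 [546. -21. 176.] [255 231  47]
271 182 [543. -24. 176.] [255 231  28]
271 183 [540. -24. 181.] [255 243   0]
267 209 [477. -13. 142.] [225 181 120]
267 210 [475. -13. 139.] [255 191  69]
268 210 [475. -16. 134.] [240 181  65]
269 210 [475. -19. 141.] [242 183  71]
270 210 [475. -21. 136.] [142 112  73]
266 211 [472. -11. 139.] [185 139  78]
267 211 [472. -14. 145.] [253 197  77]
268 211 [472. -16. 137.] [248 195  71]
269 211 [472. -19. 139.] [250 195  70]
270 211 [472. -21. 141.] [255 210  78]
271 211 [478. -22.  75.] [67 51 31]
266 212 [469. -11. 142.] [255 226 120]
267 212 [469. -14. 142.] [184 139  70]
268 212 [469. -16. 144.] [220 169  82]
269 212 [470. -19. 139.] [252 195  80]
270 212 [470. -21. 136.] [194 145  61]
266 213 [467. -11. 141.] [212 168  81]
269 213 [467. -19. 137.] [255 206  77]
270 213 [467. -21. 140.] [102  68  27]
266 214 [465. -11. 137.] [244 185  55]
269 214 [465. -19. 137.] [255 196  66]
266 215 [462. -11. 138.] [228 185  93]
267 215 [462. -14. 137.] [239 196  71]
268 215 [462. -16. 138.] [245 187  57]
269 215 [462. -19. 138.] [240 181  39]
8807 [ 200.00395867 -499.97385267  262.16274071]
```

View pics/z1.png

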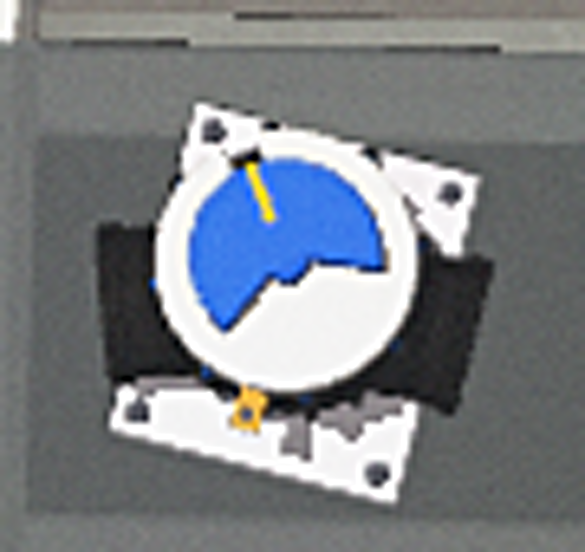

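Zoomed view: the stripe points up-left (notch angle about 0.335 rad), the lug is at the bottom near (248,408) at about 2.91 rad, and the axis is near (526,-29). The shorter turn is about +2.57 rad CCW, pushing the wall at −1.76 rad. I'll check for overhead obstacles before moving.

```bash
python3 - <<'E'
from h import *
P=np.load('P.npy').reshape(-1,3)
for x in range(300,800,50):
    r=''
    for y in range(-400,300,100):
        k=(P[:,0]>=x)&(P[:,0]<x+50)&(P[:,1]>=y)&(P[:,1]<y+100)
        r+='%6.0f'%P[k,2].max() if k.any() else '     .'
    print(x,r)
E
```

```text
300   -880  -881  -881  -877  -878  -880  -881
350     11    12    10  1481    12    12    22
400     12    10    10    17     9    22    25
450     61    10    89   176   168    10    45
500     59    11    88   184   180    11    68
550      9    11    20   181   166    12    46
600    114    10    11    16    18    84   116
650    854   853   854   854   853   854   864
700    670    10     9    11     8   684   729
750    624    11    10    11     9   627    74
```

{"name": "apply_moves", "arguments": {
  "rows": [
    [220,-200,0,0,0,-0.5],
    [220,-200,0,0,0,-0.5],
    [220,-200,0,0,0,-0.5],
    [220,-200,0,0,0,-0.5],
    [220,-200,0,0,0,-0.5],
    [220,-200,0,0,0,-0.5],
    [220,-200,0,0,0,-0.5],
    [220,-200,0,0,0,-0.5]
  ],
  "hand": 0
}}

```text
time: 0.77
tool_pos: [356.9, -314.0, 248.7]
orientation: [-3.137, -0.005, 0.865]
contact_force: [-0.1, -0.4, -0.8]
grip_width: -0.2
```

{"name": "apply_moves", "arguments": {
  "rows": [
    [290,-63,0,0,0,-0.515],
    [290,-63,0,0,0,-0.515],
    [290,-63,0,0,0,-0.515],
    [290,-63,0,0,0,-0.515],
    [290,-63,0,0,0,-0.515],
    [290,-63,0,0,0,-0.515],
    [290,-63,0,0,0,-0.515],
    [290,-63,0,0,0,-0.515]
  ]
}}

```text
time: 1.43
tool_pos: [498.8, -48.1, 250.2]
orientation: [-3.141, -0.009, 1.384]
contact_force: [1.1, 0.3, 0.2]
grip_width: -0.3
```

```bash
cat >> h.py <<'E'
from scipy.spatial.transform import Rotation as R
def wristcloud(s,f):
    T=np.eye(4);T[:3,:3]=R.from_euler('xyz',s['orientation']).as_matrix();T[:3,3]=s['tool_pos']
    f['extrinsics']=T@f['mount'];return world(f)
E
python3 - <<'E'
from h import *
s,f=snap('wrist','w1.png');P=wristcloud(s,f)
print(s['time'],s['tool_pos'],s['orientation'],s['joints'],s['contact_force'],f['mount'])
np.save('Pw.npy',P);np.save('Cw.npy',f['color'])
E
```

```text
1.4333 [498.79011075 -48.10972425 250.2282186 ] [-3.14076218 -0.00902787  1.38416085] [-0.24146737 -0.0506909   1.90046118  0.00932593  1.29315788 -0.05739775] [1.05562827 0.30360364 0.22409312] [[-7.23877033e-04 -9.59539594e-01 -2.81572804e-01  7.05725637e+01]
 [ 9.99999578e-01 -8.53765797e-04  3.38617073e-04  1.29245397e+00]
 [-5.65313718e-04 -2.81572440e-01  9.59539807e-01 -1.23761360e+02]
 [ 0.00000000e+00  0.00000000e+00  0.00000000e+00  1.00000000e+00]]
```

View pics/w1.png

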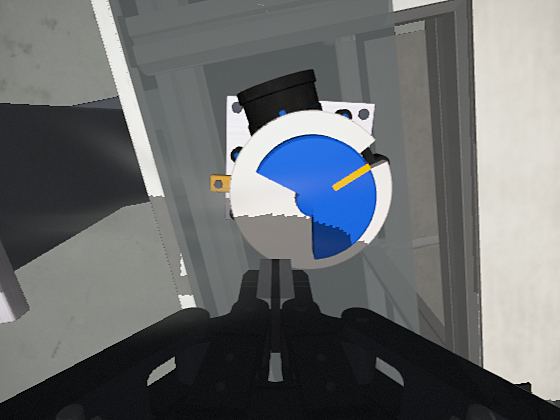

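Wrist view: the cover is centred near (310,190), with the stripe at (350,177) and the lug at (220,183). The closed fingertips at (275,265) are narrow. I'll refine the axis and angles and measure the finger thickness.

```bash
cat >> h.py <<'E'
def measure(P,C,zt,c0=(526,-29)):
    """zt: boss top z. returns centre, stripe angle, lug angle"""
    H=cv2.cvtColor(C,cv2.COLOR_RGB2HSV).astype(int)
    d=np.hypot(P[...,0]-c0[0],P[...,1]-c0[1])
    yel=(H[...,0]>12)&(H[...,0]<35)&(H[...,1]>120)&(H[...,2]>120)
    cov=(d<62)&(P[...,2]>zt-22)&(P[...,2]<zt+6)
    q=P[cov][:,:2].astype(np.float32)
    st=P[(d<45)&yel&(abs(P[...,2]-zt)<6)];lg=P[(d>52)&(d<75)&yel&(abs(P[...,2]-138)<9)]
    cc=np.array(cv2.minEnclosingCircle(q)[0]);
    fl=cov&(H[...,1]<60)&(H[...,2]>120);w=P[fl]
    a=lambda k,c:np.arctan2(*(np.median(k[:,:2],0)-c)[::-1])
    for n,c in(('enc',cc),('c0',np.array(c0))):
        print(n,c.round(1),'stripe',len(st),a(st,c).round(3),'lug',len(lg),a(lg,c).round(3),'turn',((a(st,c)-a(lg,c)+np.pi)%(2*np.pi)-np.pi).round(3))
    print('flange z',np.median(w[:,2]),'stripe z',np.median(st[:,2]),'enc r',cv2.minEnclosingCircle(q)[1])
    if len(st)>5:
        vx,vy,_,_=cv2.fitLine(st[:,:2].astype(np.float32),2,0,.01,.01).ravel();print('stripe line ang mod pi',np.arctan2(vy,vx))
E
python3 - <<'E'
from h import *
P=np.load('Pw.npy');C=np.load('Cw.npy')
measure(P,C,175.5)
f=robot.grab_frame('wrist');s=robot.get_state();measure(wristcloud(s,f),f['color'],175.5)
# fingers in tool frame
f['extrinsics']=f['mount'];T=world(f)
for r in (262,270,285,300):
    k=(abs(T[r,:,1])<40)&(T[r,:,2]<40)&(T[r,:,2]>-60)&(f['z_map'][r]>0)
    print(r,T[r][k].min(0).round(1),T[r][k].max(0).round(1))
E
```

```text
enc [526.6 -32. ] stripe 279 0.42 lug 220 2.869 turn -2.448
c0 [526 -29] stripe 279 0.302 lug 220 2.915 turn -2.613
flange z 159.64661380668602 stripe z 175.92150698206774 enc r 52.522193908691406
stripe line ang mod pi 0.39444998
enc [525.3 -34.2] stripe 279 0.415 lug 224 2.871 turn -2.457
c0 [526 -29] stripe 279 0.224 lug 224 2.959 turn -2.734
flange z 159.4298282021853 stripe z 175.59283484779186 enc r 52.309974670410156
stripe line ang mod pi 0.39711747
262 [ 9.4 -5.1 10.2] [10.3  8.1 12.3]
270 [  5.2 -10.3   2.5] [10.3 13.3 13.1]
285 [  5.4 -12.  -10.1] [10.3 15.1 -0.9]
300 [  5.4 -12.1 -25.6] [ 13.2  14.9 -12.1]
```

{"name": "apply_moves", "arguments": {
  "rows": [
    [-7,0,0,0,0,0.9],
    [-7,0,0,0,0,0.9],
    [-7,0,0,0,0,0.9],
    [-7,0,0,0,0,0.9],
    [-7,0,0,0,0,0.9],
    [-7,0,0,0,0,0.9],
    [-7,0,0,0,0,0.9],
    [-7,0,0,0,0,0.9]
  ]
}}

```text
time: 2.2
tool_pos: [495.5, -59.7, 249.5]
orientation: [-3.136, -0.001, 0.479]
contact_force: [-0.5, -0.6, -0.6]
grip_width: 0.1
```

{"name": "apply_moves", "arguments": {
  "rows": [
    [0,0,0,0,0,0.6],
    [0,0,0,0,0,0.6],
    [0,0,0,0,0,0.6],
    [0,0,0,0,0,0.6],
    [0,0,0,0,0,0.6],
    [0,0,0,0,0,0.6],
    [0,0,0,0,0,0.6]
  ]
}}

```text
time: 2.78
tool_pos: [495.1, -60.7, 249.3]
orientation: [-3.137, 0.003, -0.118]
contact_force: [-0.1, -1.5, 0.4]
grip_width: -0.0
```

```bash
python3 - <<'E'
from h import *
s,f=snap('wrist','w2.png');print(s['tool_pos'],s['orientation'],s['joints'],s['contact_force'])
measure(wristcloud(s,f),f['color'],175.5)
s=robot.get_state();print(s['tool_pos'])
E
```

```text
[495.11439193 -60.71889215 249.34951344] [-3.13652825  0.00327249 -0.11829126] [-0.26544068 -0.05295302  1.90430096  0.00470881  1.29422728  1.4223604 ] [-0.07104824 -1.50366118  0.36405907]
enc [525.8 -31.5] stripe 275 0.386 lug 65 2.924 turn -2.538
c0 [526 -29] stripe 275 0.298 lug 65 2.962 turn -2.664
flange z 159.66012033337853 stripe z 175.93040201823976 enc r 52.2558708190918
stripe line ang mod pi 0.39673215
[495.19490184 -60.55362334 249.34686702]
```

View pics/w2.png

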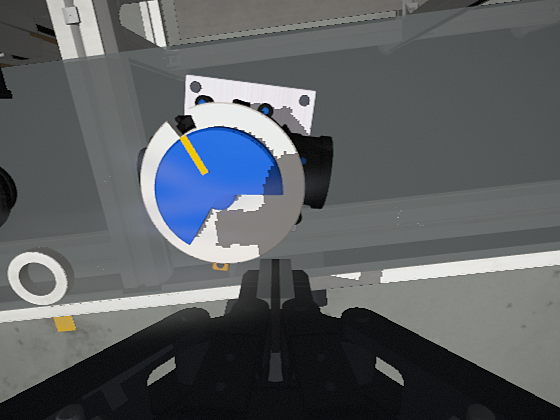

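Wrist view from the new yaw: the cover is at (222,182), the stripe at (195,155), and the cut-out opens toward the fingertips at (275,265). I'll descend into the cut-out.

{"name": "apply_moves", "arguments": {
  "rows": [
    [4,-5,0,0,0,0],
    [4,-5,20,0,0,0],
    [4,-5,45,0,0,0],
    [4,-5,55,0,0,0],
    [4,-5,60,0,0,0],
    [4,-5,64,0,0,0],
    [4,-5,66,0,0,0],
    [4,-5,66,0,0,0]
  ]
}}

```text
time: 3.5
tool_pos: [500.1, -55.8, 183.9]
orientation: [-3.137, 0.002, -0.118]
contact_force: [0.7, -0.1, 0.1]
grip_width: 0.2
```

{"name": "apply_moves", "arguments": {
  "rows": [
    [4,0,0,0,0,0],
    [7,0,0,0,0,0],
    [9,0,0,0,0,0],
    [11,0,0,0,0,0],
    [12,0,0,0,0,0],
    [12,0,0,0,0,0]
  ]
}}

```text
time: 4.0
tool_pos: [511.8, -57.1, 184.1]
orientation: [-3.137, 0.003, -0.118]
contact_force: [-3.4, -0.1, 3.3]
grip_width: -0.2
```

{"name": "apply_moves", "arguments": {
  "rows": [
    [2.8,1,0,0,0,-0.1],
    [5.6,1.7,0,0,0,-0.2],
    [8.5,2,0,0,0,-0.3],
    [11.4,2.1,0,0,0,-0.4],
    [14.3,2,0,0,0,-0.5],
    [17.2,1.5,0,0,0,-0.6],
    [20,0.7,0,0,0,-0.7],
    [22.7,-0.3,0,0,0,-0.8]
  ]
}}

```text
time: 4.67
tool_pos: [533.6, -59.8, 183.8]
orientation: [-3.135, 0.001, 0.687]
contact_force: [-5.6, -0.1, 3.6]
grip_width: 0.1
```

{"name": "apply_moves", "arguments": {
  "rows": [
    [3.4,1,0,0,0,-0.1],
    [6.2,1.7,0,0,0,-0.2],
    [9,2,0,0,0,-0.3],
    [12,2.1,0,0,0,-0.4],
    [15,2,0,0,0,-0.5],
    [17.8,1.5,0,0,0,-0.6],
    [20.6,0.7,0,0,0,-0.7],
    [23.3,-0.3,0,0,0,-0.8]
  ]
}}

```text
time: 5.33
tool_pos: [552.0, -46.2, 183.8]
orientation: [-3.138, -0.001, 1.492]
contact_force: [-0.9, -4.6, 0.9]
grip_width: 0.0
```

{"name": "apply_moves", "arguments": {
  "rows": [
    [4,1,0,0,0,-0.1],
    [7,1.7,0,0,0,-0.2],
    [10,2,0,0,0,-0.3],
    [12.8,2.1,0,0,0,-0.4],
    [15.6,2,0,0,0,-0.5],
    [18.4,1.5,0,0,0,-0.6],
    [21.2,0.7,0,0,0,-0.7],
    [21.2,0.7,0,0,0,-0.7]
  ]
}}

```text
time: 6.0
tool_pos: [556.0, -25.7, 184.0]
orientation: [3.141, 0.001, 2.194]
contact_force: [2.7, -2.3, -2.3]
grip_width: 0.0
```

```bash
python3 - <<'E'
from h import *
s,f=snap('top','t2.png',(230,150,320,235),6.5);print(s['tool_pos'],s['orientation'],s['joints'],s['contact_force'])
measure(world(f),f['color'],175.5,(526,-29))
s,f=snap('wrist','w3.png');measure(wristcloud(s,f),f['color'],175.5,(526,-31.5))
E
```

```text
[556.00156364 -25.6502319  184.0364864 ] [3.14063501e+00 5.79329758e-04 2.19385016e+00] [-1.72343704e-01  1.38621183e-01  1.83477446e+00  3.02691550e-04
  1.16711295e+00 -7.95516561e-01] [ 2.70344032 -2.32832713 -2.28033468]
enc [525.9 -29.5] stripe 11 2.646 lug 0 nan turn nan
c0 [526 -29] stripe 11 2.664 lug 0 nan turn nan
flange z 160.13433630047643 stripe z 175.89860431826241 enc r 51.92377853393555
stripe line ang mod pi -0.5221408
enc [526.  -31.4] stripe 400 2.626 lug 5 2.93 turn -0.304
c0 [526.  -31.5] stripe 400 2.623 lug 5 2.928 turn -0.305
flange z 159.6268116554134 stripe z 175.90484035839506 enc r 52.210777282714844
stripe line ang mod pi -0.50992787
  return _methods._mean(a, axis=axis, dtype=dtype,
  ret = um.true_divide(
```

View pics/w3.png

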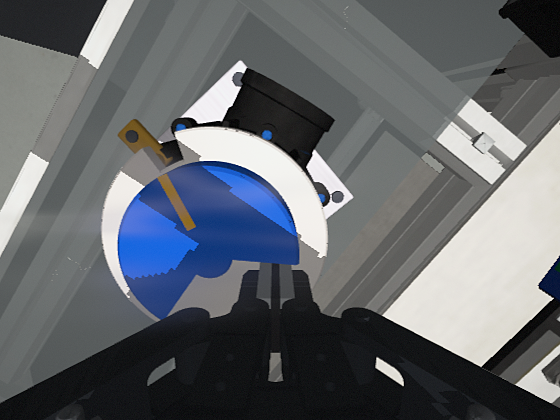

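The notch (black gap near (172,150)) is approaching the lug at (140,145), with about 0.25–0.3 rad still to go. I'll push a further 0.2, then measure in better detail.

{"name": "apply_moves", "arguments": {
  "rows": [
    [4,1,0,0,0,-0.1],
    [7.2,1.7,0,0,0,-0.2],
    [7.2,1.7,0,0,0,-0.2],
    [7.2,1.7,0,0,0,-0.2]
  ]
}}

```text
time: 6.43
tool_pos: [553.5, -18.7, 184.1]
orientation: [3.14, 0.001, 2.386]
contact_force: [2.4, -1.2, -1.2]
grip_width: -0.2
```

```bash
cat > fine.py <<'E'
from h import *
def fine(name='wrist',fn='x.png',zt=175.5,c=(526,-31.5)):
    s,f=snap(name,fn);P=wristcloud(s,f) if name=='wrist' else world(f)
    H=cv2.cvtColor(f['color'],cv2.COLOR_RGB2HSV).astype(int);c=np.array(c)
    d=np.hypot(*(P[...,:2]-c).transpose(2,0,1))
    cov=(d<62)&(P[...,2]>zt-22)&(P[...,2]<zt+6)
    hull=P[(d>44)&(d<58)&(abs(P[...,2]-(zt-16))<3)][:,:2]
    from scipy.optimize import least_squares
    r=least_squares(lambda p:np.maximum(np.hypot(*(hull-p[:2]).T)-51.8,0),c) if len(hull)>50 else None
    enc=np.array(cv2.minEnclosingCircle(P[cov][:,:2].astype(np.float32))[0])
    yel=(H[...,0]>10)&(H[...,0]<35)&(H[...,1]>110)&(H[...,2]>50)
    st=P[(d<45)&yel&(abs(P[...,2]-zt)<6)];lg=P[(d>54)&(d<72)&yel&(abs(P[...,2]-138)<9)]
    out={}
    for n,k in(('stripe',st),('lug',lg)):
        k=k[:,:2].astype(np.float32)
        (m,(w,h),_)=cv2.minAreaRect(k);vx,vy,_,_=cv2.fitLine(k,2,0,.01,.01).ravel()
        m=np.array(m);a=np.arctan2(m[1]-enc[1],m[0]-enc[0]);b=np.arctan2(vy,vx)%np.pi
        print(n,len(k),'rect',m.round(1),round(w,1),round(h,1),'ang',a.round(3),'line',b.round(3),'median ang',np.arctan2(*(np.median(k,0)-enc)[::-1]).round(3),'edges',)
        out[n]=a
    print('t',s['time'],'enc',enc.round(1),'tool',s['tool_pos'].round(1),s['orientation'].round(3),'F',s['contact_force'].round(1),'turn',round(out['stripe']-out['lug'],3))
E
python3 -c "
from fine import *
fine(fn='w4.png')"
```

```text
stripe 570 rect [501.  -24.3] 5.0 23.8 ang 2.85 line 2.865 median ang 2.846 edges
lug 627 rect [467.  -16.7] 12.2 14.0 ang 2.891 line 2.828 median ang 2.868 edges
t 6.4333 enc [526.  -31.8] tool [553.5 -18.7 184.1] [3.140e+00 1.000e-03 2.386e+00] F [ 2.4 -1.2 -1.2] turn -0.041
```

View pics/w4.png

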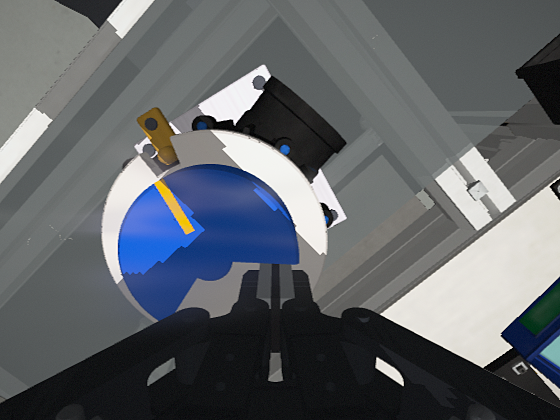

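The notch is almost under the lug's line (lug at (155,130), stripe start at (158,182)). The measured turn is −0.04 rad, so I'll nudge about 0.04 more, back off, and check from above.

{"name": "apply_moves", "arguments": {
  "rows": [
    [0.6,0.2,0,0,0,-0.02],
    [1.2,0.4,0,0,0,-0.04],
    [1.2,0.4,0,0,0,-0.04],
    [1.2,0.4,0,0,0,-0.04]
  ]
}}

```text
time: 6.82
tool_pos: [553.0, -17.6, 184.1]
orientation: [3.14, 0.001, 2.425]
contact_force: [3.4, -1.1, -2.5]
grip_width: 0.4
```

```bash
python3 -c "
from fine import *
fine(fn='w5.png')"
```

```text
stripe 574 rect [500.7 -25.3] 4.7 23.7 ang 2.899 line 2.9 median ang 2.895 edges
lug 632 rect [466.9 -16.7] 12.1 14.3 ang 2.895 line 2.822 median ang 2.871 edges
t 6.8167 enc [526.4 -31.7] tool [553.  -17.6 184.1] [3.140e+00 1.000e-03 2.425e+00] F [ 3.4 -1.1 -2.5] turn 0.004
```

{"name": "apply_moves", "arguments": {
  "rows": [
    [-3,0,0,0,0,0],
    [-7,0,0,0,0,0],
    [-7,0,0,0,0,0],
    [-7,0,-15,0,0,0],
    [-7,0,-35,0,0,0],
    [-7,20,-60,0,0,0],
    [-7,20,-60,0,0,0],
    [-7,20,-60,0,0,0]
  ]
}}

```text
time: 7.53
tool_pos: [572.6, -6.9, 246.4]
orientation: [3.138, 0.003, 2.426]
contact_force: [0.0, -0.3, 0.6]
grip_width: 0.3
```

```bash
python3 -c "
from fine import *
fine(fn='w6.png');fine('top','t3.png',c=(526,-29))"
```

```text
stripe 278 rect [500.8 -25.3] 4.5 23.7 ang 2.9 line 2.903 median ang 2.896 edges
lug 349 rect [466.9 -17. ] 13.0 14.1 ang 2.9 line 2.791 median ang 2.871 edges
t 7.5333 enc [526.2 -31.6] tool [572.6  -6.9 246.4] [3.138e+00 3.000e-03 2.426e+00] F [ 0.  -0.3  0.6] turn -0.0Traceback (most recent call last):
  File "<string>", line 3, in <module>
    fine(fn='w6.png');fine('top','t3.png',c=(526,-29))
                      ~~~~^^^^^^^^^^^^^^^^^^^^^^^^^^^^
  File "fine.py", line 16, in fine
    (m,(w,h),_)=cv2.minAreaRect(k);vx,vy,_,_=cv2.fitLine(k,2,0,.01,.01).ravel()
                                             ~~~~~~~~~~~^^^^^^^^^^^^^^^
cv2.error: OpenCV(4.12.0) /io/opencv/modules/imgproc/src/linefit.cpp:50: error: (-215:Assertion failed) count > 0 in function 'fitLine2D_wods'
```

View pics/w6.png

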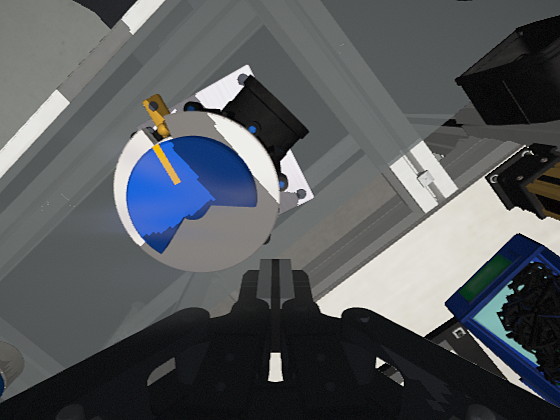

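The cover is clear of the finger, with the notch and pin area near (160,132). I'll zoom in and compute the lug's lateral edges.

```bash
python3 - <<'E'
from h import *
s=robot.get_state();f=robot.grab_frame('wrist');P=wristcloud(s,f);C=f['color']
cv2.imwrite('pics/z6.png',cv2.resize(cv2.cvtColor(C[85:205,100:220],cv2.COLOR_RGB2BGR),None,fx=5,fy=5,interpolation=cv2.INTER_CUBIC))
H=cv2.cvtColor(C,cv2.COLOR_RGB2HSV).astype(int);c=np.array([526.2,-31.6])
yel=(H[...,0]>10)&(H[...,0]<35)&(H[...,1]>110)&(H[...,2]>50)
Q=P[yel&(np.hypot(*(P[...,:2]-c).transpose(2,0,1))<75)]
a=2.9;u=(Q[:,:2]-c)@[np.cos(a),np.sin(a)];v=(Q[:,:2]-c)@[-np.sin(a),np.cos(a)]
for lo in range(14,72,4):
    k=(u>=lo)&(u<lo+4)
    if k.sum()>3: print(lo,k.sum(),'v',v[k].min().round(1),v[k].max().round(1),'z',np.median(Q[k,2]).round(1))
E
```

```text
14 45 v -2.2 1.8 z 175.9
18 45 v -1.9 1.8 z 176.0
22 48 v -66.0 1.5 z 176.1
26 46 v -2.4 1.7 z 175.9
30 48 v -2.2 1.7 z 176.0
34 54 v -2.2 2.2 z 176.1
38 5 v -0.8 7.4 z 159.2
42 70 v -3.5 6.5 z 148.4
46 57 v -3.4 6.8 z 148.3
50 62 v -5.9 5.5 z 138.2
54 124 v -6.2 5.6 z 138.0
58 98 v -6.9 5.8 z 137.9
62 84 v -6.6 5.3 z 138.1
66 56 v -5.8 5.8 z 138.0
```

View pics/z6.png

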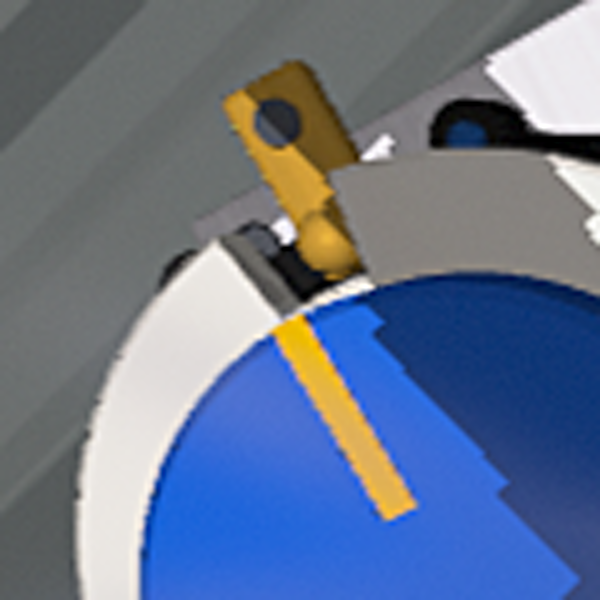

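The lug (lateral centre −0.3 mm) and stripe (−0.2 mm) agree. In this oblique view the brass pin sits lower inside the open notch, so the apparent offset is parallax. Next I'll move over the hub and press.

{"name": "apply_moves", "arguments": {
  "rows": [
    [19,-49,0,0,0,0],
    [19,-49,0,0,0,0],
    [19,-49,20,0,0,0],
    [19,-49,36,0,0,0],
    [19,-49,44,0,0,0],
    [19,-49,47,0,0,0],
    [19,-49,47,0,0,0]
  ]
}}

```text
time: 8.27
tool_pos: [522.4, -31.6, 194.7]
orientation: [-3.14, -0.005, 2.425]
contact_force: [0.9, 1.0, -0.4]
grip_width: -0.1
```

{"name": "apply_moves", "arguments": {
  "rows": [
    [0,0,2,0,0,0],
    [0,0,4,0,0,0],
    [0,0,5,0,0,0],
    [0,0,6,0,0,0],
    [0,0,7,0,0,0],
    [0,0,8,0,0,0],
    [0,0,8,0,0,0]
  ]
}}

```text
time: 8.85
tool_pos: [523.4, -31.7, 188.6]
orientation: [-3.141, -0.003, 2.425]
contact_force: [-1.7, 0.6, 5.9]
grip_width: 0.2
```

It has gone well past pin height at 6 N, so the notch is over the pin. I'll continue until it is home.

{"name": "apply_moves", "arguments": {
  "rows": [
    [0,0,2,0,0,0],
    [0,0,3,0,0,0],
    [0,0,4,0,0,0],
    [0,0,5,0,0,0],
    [0,0,6,0,0,0],
    [0,0,6.5,0,0,0],
    [0,0,6.5,0,0,0]
  ]
}}

```text
time: 9.43
tool_pos: [523.5, -31.7, 183.6]
orientation: [-3.141, -0.002, 2.426]
contact_force: [-3.0, 0.8, 4.9]
grip_width: -0.3
```

{"name": "apply_moves", "arguments": {
  "rows": [
    [0,0,1,0,0,0],
    [0,0,2,0,0,0],
    [0,0,2.5,0,0,0],
    [0,0,3,0,0,0],
    [0,0,3,0,0,0]
  ]
}}

```text
time: 9.85
tool_pos: [524.1, -31.7, 182.5]
orientation: [-3.141, -0.002, 2.426]
contact_force: [-4.0, 0.5, 8.6]
grip_width: 0.2
```

{"name": "apply_moves", "arguments": {
  "rows": [
    [0,0,1.5,0,0,0],
    [0,0,3,0,0,0],
    [0,0,4,0,0,0],
    [0,0,5,0,0,0],
    [0,0,5,0,0,0]
  ]
}}

```text
time: 10.27
tool_pos: [524.3, -31.7, 182.3]
orientation: [-3.14, -0.002, 2.427]
contact_force: [-11.3, 1.2, 22.7]
grip_width: 0.0
```

Hard stop at 22.7 N with the tip at about 163.5 mm, which matches home at 164. I'll retreat and check.

{"name": "apply_moves", "arguments": {
  "rows": [
    [0,0,-3,0,0,0],
    [0,0,-15,0,0,0],
    [0,0,-35,0,0,0],
    [0,20,-65,0,0,0],
    [-7,49,-75,0,0,0],
    [-7,49,-75,0,0,0],
    [-7,49,-75,0,0,0],
    [-7,49,-75,0,0,0]
  ]
}}

```text
time: 10.93
tool_pos: [561.4, 0.7, 256.5]
orientation: [-3.139, -0.003, 2.427]
contact_force: [-0.3, -0.3, -0.9]
grip_width: -0.1
```

```bash
python3 - <<'E'
from fine import *
fine(fn='w7.png',zt=164)
s=robot.get_state();f=robot.grab_frame('wrist');P=wristcloud(s,f);d=np.hypot(P[...,0]-526.2,P[...,1]+31.6)
H=cv2.cvtColor(f['color'],cv2.COLOR_RGB2HSV)
b=(d<36)&(H[...,0]>95)&(H[...,0]<125)&(H[...,1]>120)&(P[...,2]>140)
print('boss top z',np.percentile(P[b][:,2],[10,50,90]))
k=(d>42)&(d<50)&(H[...,1]<60)&(P[...,2]>120);ang=np.arctan2(P[...,1]+31.6,P[...,0]-526.2)
for a in np.arange(-3,3,.75):
    q=k&(ang>a)&(ang<a+.75)
    if q.sum()>20: print('flange',a,np.median(P[q][:,2]).round(1))
E
```

```text
stripe 202 rect [500.8 -25.1] 4.1 23.3 ang 2.902 line 2.9 median ang 2.9 edges
lug 296 rect [467.1 -16.6] 12.0 13.7 ang 2.897 line 2.81 median ang 2.877 edges
t 10.9333 enc [526.3 -31.4] tool [561.4   0.7 256.5] [-3.139e+00 -3.000e-03  2.427e+00] F [-0.3 -0.3 -0.9] turn 0.005
boss top z [163.31871395 164.1534612  165.017892  ]
flange -3.0 148.1
flange -2.25 148.1
flange -1.5 148.2
flange -0.75 148.1
flange 0.0 211.6
flange 0.75 284.1
flange 1.5 148.2
flange 2.25 148.1
```

View pics/w7.png

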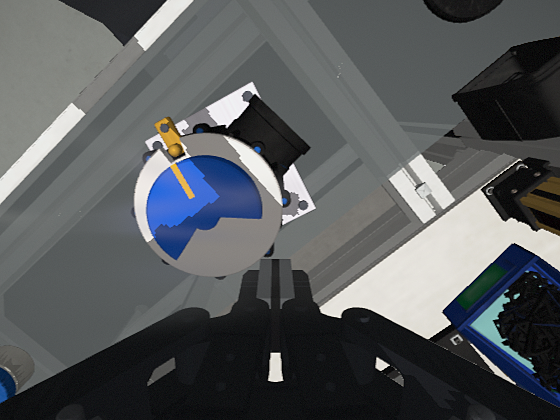

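The cover is home: the boss top is at 164.2 mm and the flange is level at 148.1 mm. The pin shows in the notch at (175,150), in line with the stripe, and the gripper is clear. I'll hand in the job.

```bash
python3 -c "
from workcell import robot
print(robot.close_job())"
```

```text
the job is handed in; nothing more can be done
None
```

I turned the cover about 2.5 rad counter-clockwise with the closed fingertips against a wall of the cut-out, until the notch stood over the pin. Then I pressed it down at the hub to a hard stop at about 23 N, lifted clear and handed in the job at about 11 s.

**Last checks:**
- **Height:** the boss top was at 164.2 mm (164 when home). The flange was level at 148.1 mm wherever it was measured; on one side (about a quarter of the way round), the gripper blocked the view.
- **Alignment:** the notch was within about 0.005 rad of the pin's lug by its position, with the pin visible in the notch. Two cruder lug estimates differed by 0.02 and about 0.09 rad. I discounted both, and the cover going fully down confirmed the alignment.
- **Clearance:** the gripper was about 70 mm above the cover, with wrist force readings under 1 N.
- **Other objects:** I did not go near the screw cap, the ring or the jar. I took no final picture to re-measure where they stand.
- **Failed check:** one top-camera check before pressing gave an error because the lug was hidden from that camera. I used the wrist camera instead.

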